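# Reunite the split die block and lock it with the T-stud

### The job

Someone left an odd die half in the fixture's lane: take it out and stand it flat on the table, then lay the loose half whose tongues match the fixed half's grooves in the wide end of the lane, tongues towards its mate, and let go. Drop the T-stud's head lengthwise into the slot behind it, slide the stud along so that it (not the fingers) pushes the half fully home face to face, then give the stud a quarter turn so that it locks under the slot, still standing up against the half's back. Let go, and leave the third half, the diffuser, the gusset plate and the tape measure where they are.

Things in the scene. Friction and masses are not known exactly. Their poses are not given: they have to be found in the camera images.
- fixture: Fixed dark steel fixture base. Origin: on its underside, below the lane's centre line; x runs along the lane towards the fixed die half, y across to the left, z up. Base x -130 to +110 mm, y -50 to +50; its top, the lane floor, is 30 mm above the table. When mated, the matching half's centre is at x +43, y 0, z 50 mm here, its axes parallel to these.
- fixed_face (a point): Middle of the mating face of the fixed aluminium half (fixture x +65, z 50 mm); same axes as the fixture. The fixed half is 40 mm high on the lane floor (top 70 mm above the table). Its face has two full-height vertical grooves 13 mm deep: one 13 mm wide at y +14 and one 20 mm wide at y -9.
- lane_mouth (a point): Middle of the wide end of the lane, on its floor (fixture x -57.5, z 30 mm); same axes. Two side rails 8 mm high stand 80 mm apart from fixture x -85 to -30, then converge until x +8 and stand 68 mm apart from there to +65, so they guide and straighten a half that is pushed in. Behind x -85 the floor is open.
- slot (a point): Middle of the T-slot's mouth, on the lane floor (fixture x -45, z 30 mm); same axes. The slot runs along the lane's centre line from fixture x -125 to +35: 14 mm wide between lips 8 mm thick, and below them a cavity 32 mm wide, from 6 to 22 mm above the table. It is open to above all along.
- half_center (a point): The matching loose aluminium die half, flat on the table; point at the middle of its 44 x 44 mm upper body, half-way up (20 mm above its underside). 40 mm high in all: a foot flange 44 (x) x 64 (y) mm, 12 mm high, and above it a body 44 x 44 mm, to be gripped across y above the flange. Back face at x -22; tongues towards +x; z up. 0.2 to 0.4 kg.
- half_face (a point): Middle of the matching half's mating face (22 mm ahead of its centre along x), same axes. The face has two full-height round-nosed tongues, 10 mm long: a 9 mm wide one at y +14 and a 16 mm wide one at y -9, opposite the fixed half's grooves.
- odd_three_center (a point): An odd half of another block, same size and metal but with three 7 mm tongues: does not fit. Leave it. Point as for the matching half.
- odd_broad_center (a point): An odd half of another block, same size and metal but with a single 24 mm broad tongue: does not fit. It lies in the wide end of the lane at first, tongue towards the fixed half, and must be taken out and stood flat on the table. Point as for the matching half; gripped the same way.
- stud_grip (a point): Dark steel T-stud, 100 mm tall, 0.16 kg, at first upright in its rest; point at the centre of its handle bar, 40 (x) x 12 (y) x 24 (z) mm, gripped across y. Below it a 12 mm shank and a round collar, 26 mm diameter, 8 mm thick, underside 67 mm below this point. Fully down in the fixture's slot this point is 97 mm above the table; against the half's back it is 35 mm behind the half's centre.
- stud_head (a point): Middle of the underside of the T-stud's head, 88 mm below the handle's centre, same axes. Head 26 (x) x 11 (y) x 9 mm high, parallel to the handle bar; above it a round neck of 10 mm, 12 mm long, up to the collar, which rests on the lane floor (or on the rest) when the stud is down, holding the head clear of the cavity's floor.
- rest: Fixed grey stud rest, 70 x 56 mm, 30 mm high, with a slot 16 mm wide along its x through which the stud's neck and head hang, the collar on its top; origin at the centre of its underside.
- diffuser_center (a point): Brass gas diffuser, 20 mm diameter, 30 mm tall, standing among the halves; point at its centre. Leave it.
- gusset_center (a point): Green steel gusset plate, about 46 mm, 6 mm thick, lying among the halves; point near its centre. Leave it.
- tape_center (a point): Chrome tape measure standing, 64 x 34 x 58 mm plus a hook of 9 mm at one end; point at its centre. Leave it.
Mind the look-alikes: they are no part of the job. What is shaped like the part that bears odd_broad_center but purple is not meant.

How it is judged:
By the outcome, as a careful person would: the job done as asked, in the order asked, and still so for the second after the job is handed in, with the robot touching nothing.
It also fails if it takes over 67 s, if anything falls off the work surface, if the arm or the gripper's body presses on something with over 40 N, if the wrist force passes 120 N, or if a joint passes its speed limit or range.

### The arm

A 7-joint arm with a two-finger parallel gripper is mounted at the origin on the work surface. World frame = base frame: x ahead of the robot, y to its left, z up, the work surface at z = 0. Lengths are in m, angles in rad, forces in N, time in s.
With the tool pointing down it reaches from about 0.4 to 0.85 m from the base axis. Payload 4.4 kg.
Tool frame: the origin (TCP) lies on the centre line of the jaws, within the pads' length; the fingertips stand bot.nose_length ahead of it and the grasp point (between the pads) is the TCP (bot.nose_length is the distance from the TCP to the fingertips, in m); z points along the fingers, y is the line along which they close (so a half turn about z gives the same grasp; the last joint's range is limited). The gripper opens to 94 mm and grips with 3 to 60 N. Pads are 16 mm wide; open, the fingers measure 119 mm over their backs; the gripper's body (75 mm by 177 mm) begins 78 mm behind the grasp point.
Start: joints at [-1.376, 0.628, 0.038, 1.517, -0.027, 0.996, -0.02], TCP at [0.168, 0.628, 0.224] pointing down, gripper open.
Joint ranges: [-3.06, 3.06], [-0.37, 2.12], [-1.25, 1.32], [0.18, 2.47], [-1.1, 4.24], [0.23, 1.98], [-2.94, 2.94]. Speed limits (rad/s): [2.57, 2.57, 3.14, 3.14, 3.14, 3.14, 3.14].

### API

Orientations are given as a unit quaternion [x, y, z, w].
In Python, from station import bot gives the robot as it stands.
- The arm moves only by the tool arm_command, never from a script. Its argument "deltas" is a list of rows, each an object of numbers: "dx", "dy", "dz": the shift along the world's x, y, z in cm; "wx", "wy", "wz": the turn, a rotation vector about the world's x, y, z in rad; "fingers": the opening, from -1 (shut) to 1 (fully open), so that 0 is half open. A call has 1 to 12 rows; each row shifts and turns the commanded pose from where the row before left it; what a row does not reach is not made up. A row lasts 1/8 s, in which the tool goes at most 62.5 mm and 10.7 degrees, less where a joint would pass 70% of its speed; a pose out of reach is approached as far as the arm can. A call is refused whole if a number of a shift passes 6.25 or a number of a turn 0.188, either way. A call with a gripper value outside its range is refused whole. The fingers move at their own pace and stop on an object; the grip force is fixed at half the most. Time passes only in rows, so rows that do not move let the fingers close. It gives the time, the measured TCP pose, the force, the opening and the grip force at its end, in the units of the state.
- bot.sense(): the state, without advancing time (a new reading comes with each control period).
- bot.capture(name): name is "scene" or "top" or "wrist"; returns a dict with "img" (400x640x3 uint8, red, green, blue), "K" (3x3 intrinsics, pixels), "pose" (4x4, takes a point from camera to world coordinates). Camera axes: x right, y down, z forward; pixel columns grow to the right and rows downward; lengths in m; the calibration is good to about 2 mm. The wrist camera is an equidistant fisheye: a pixel r from the principal point sees the ray r / f radians off the axis. A picture is of the moment at which its call begins. There is no depth.
- bot.close_job(): hands the job in; it is judged then, once.
Trained networks look in a picture, given as the dict that the camera call returned (one of the last four; its "shot" number tells which), for a name from the list of things; names that differ only in an ending like _2 or _b are one class to them, and where a whole thing is asked for, a point or a joint stands for the part that bears it (a point fixed in the world has none). Each returns a list of dicts, best first, with "p" (0 to 1); they miss things now and then, are a little off and sometimes report something else, mostly with a low value. They report only what shows in the picture. A call takes as long as a camera call. They do not tell look-alikes from the thing itself.
- bot.outline_of(picture, label): "pixels" (400x640 bool, what is visible of it) and "box" ([centre column, centre row, width, height] in pixels, round what is visible of it).
The state is a dict: "clock": time; "joint_pos": joint angles; "qd": joint speeds; "joint_efforts": joint torques, N m; "position": TCP position; "tool_rot": TCP orientation; "force": force on the tool from outside, world axes, zero at the start; "torque": the same for the moment, N m; "grip_width": opening from 0.0 (shut) to 1.0 (fully open); "grip_force": force on a finger pad.
Only numpy, scipy, OpenCV 4.12 (cv2) and the standard library are available. Lean on these libraries where they do the work, as an engineer would, in place of code of your own. Each camera call takes 0.05 s, during which the arm holds its last target. There are 200 camera calls.

## Working session

There is one attempt and no reset: what is moved stays moved. The work goes in short steps, Python scripts to look and compute and a tool call to move; the robot and the scene stay as the last step left them, time stands still between calls to the robot, and variables do not carry over. Pictures are saved under pics/ and viewed, at most 10 in all, crops included, and the job is handed in when it is done.

Besides the shell and the picture viewer there is one more tool, called after "Emit:" by a JSON object that holds its "op" and its "data", one argument or row to a line. arm_command: Moves the arm, as the interface text tells. Its arguments: {"type":"object","properties":{"deltas":{"type":"array"}},"required":["deltas"]}

```bash
mkdir -p pics; ls; cat > h.py <<'E'
import numpy as np, cv2
from station import bot
def save(c,n): cv2.imwrite('pics/'+n+'.png',cv2.cvtColor(c['img'],cv2.COLOR_RGB2BGR))
def ray(c,uv,z):
    K=np.array(c['K']);P=np.array(c['pose']);d=np.linalg.inv(K)@[uv[0],uv[1],1.]
    d=P[:3,:3]@d;o=P[:3,3];return o+d*(z-o[2])/d[2]
def proj(c,p):
    K=np.array(c['K']);P=np.array(c['pose']);q=P[:3,:3].T@(np.array(p)-P[:3,3]);q=K@q;return q[:2]/q[2]
E
python3 - <<'E'
from h import *
s=bot.sense();print(s['clock'],s['position'],s['tool_rot'],bot.nose_length)
t=bot.capture('top');save(t,'top0');print(t['K'],t['pose'])
for l in ['fixture','rest','half_center','odd_three_center','odd_broad_center','stud_grip','diffuser_center','gusset_center','tape_center']:
    for o in bot.outline_of(t,l)[:3]: print(l,round(o['p'],2),np.round(o['box']),np.round(ray(t,o['box'][:2],0.04),3),)
c=bot.capture('scene');save(c,'scene0')
E
```

```text
pics
0.0 [0.16742138 0.62744446 0.22357869] [ 1.30034595e-01  9.91509046e-01 -8.97928686e-04 -9.67383246e-05] 0.019
[[485.1970155    0.         320.12494568]
 [  0.         485.1970155  200.29966471]
 [  0.           0.           1.        ]] [[ 0.024299   -0.98353265  0.17908962  0.40503085]
 [-0.99950159 -0.02028976  0.02418482 -0.01824449]
 [-0.02015287 -0.17958803 -0.98353546  0.9832966 ]
 [ 0.          0.          0.          1.        ]]
fixture 0.76 [278. 162. 121.  67.] [0.652 0.091 0.04 ]
rest 0.61 [475. 200.  38.  35.] [ 0.583 -0.299  0.04 ]
rest 0.35 [303. 268.  31.  38.] [0.443 0.034 0.04 ]
half_center 0.92 [304. 268.  30.  40.] [0.443 0.033 0.04 ]
odd_broad_center 0.7 [296. 159.  33.  34.] [0.661 0.055 0.04 ]
odd_broad_center 0.59 [388. 205.  35.  37.] [ 0.571 -0.129  0.04 ]
stud_grip 0.91 [488. 196.  34.  22.] [ 0.593 -0.324  0.04 ]
stud_grip 0.71 [303. 265.  32.  38.] [0.448 0.035 0.04 ]
diffuser_center 0.61 [259. 265.   5.   5.] [0.447 0.12  0.04 ]
diffuser_center 0.24 [296. 161.  31.  32.] [0.657 0.055 0.04 ]
gusset_center 0.54 [487. 196.  34.  19.] [ 0.593 -0.323  0.04 ]
tape_center 0.75 [210. 263.  38.  32.] [0.449 0.215 0.04 ]
```

```bash
python3 - <<'E'
import cv2
a=cv2.imread('pics/top0.png')[110:310,170:530];cv2.imwrite('pics/top0c.png',cv2.resize(a,(792,440),interpolation=cv2.INTER_CUBIC))
E
```

```text
(no output)
```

View pics/scene0.png

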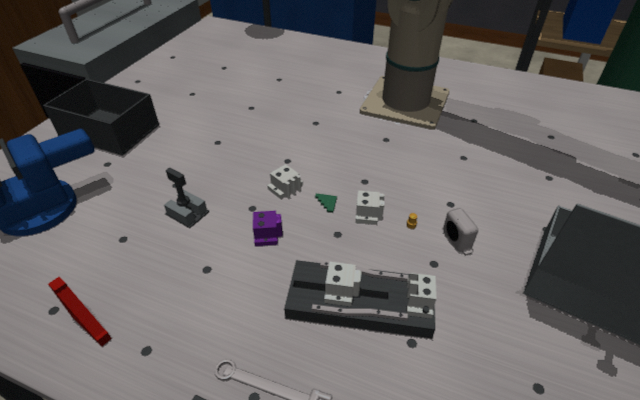

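View pics/top0c.png

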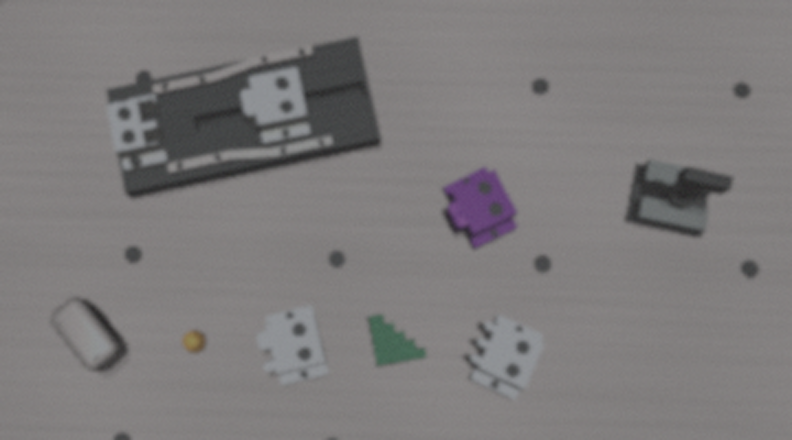

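```bash
cat > fit.py <<'E'
from h import *
from scipy.optimize import minimize
def box(x0,x1,y0,y1,z0,z1): return np.array([[x,y,z] for x in(x0,x1) for y in(y0,y1) for z in(z0,z1)])/1e3
HALF=[box(-22,22,-32,32,-20,-8),box(-22,22,-22,22,-20,20)]
TM=HALF+[box(20,32,9.5,18.5,-20,20),box(20,32,-17,-1,-20,20)]
TB=HALF+[box(20,32,-12,12,-20,20)]
FIX=[box(-130,110,-50,50,0,30),box(65,109,-22,22,30,70)]
STUD=[box(-20,20,-6,6,-12,12),box(-6,6,-6,6,-67,-12),box(-13,13,-13,13,-67,-59)]
REST=[box(-35,35,-28,28,0,30)]
S=4
def mask(c,m,p,z):
    M=np.zeros((400*S,640*S),np.uint8);R=np.array([[np.cos(p[2]),-np.sin(p[2]),0],[np.sin(p[2]),np.cos(p[2]),0],[0,0,1]])
    for b in m:
        q=np.array([proj(c,R@v+[p[0],p[1],z]) for v in b])
        h=cv2.convexHull((((q+.5)*S)).astype(np.float32)).round().astype(np.int32)
        cv2.fillConvexPoly(M,h,1)
    return cv2.resize(M.astype(np.float32),(640,400),interpolation=cv2.INTER_AREA)
def fit(obs,m,p0,z):
    def f(p):
        e=0
        for c,o in obs:
            M=mask(c,m,p,z);e+=1-np.minimum(M,o).sum()/np.maximum(M,o).sum()
        return e/len(obs)
    best=None
    sx=np.array([[0,0,0],[.008,0,0],[0,.008,0],[0,0,.15]])
    r=minimize(f,p0,method='Nelder-Mead',options=dict(initial_simplex=np.array(p0)+sx,maxiter=120,xatol=2e-4,fatol=1e-4))
    return r.x,r.fun
def near(c,label,p,z):
    uv=proj(c,[p[0],p[1],z]);L=bot.outline_of(c,label)
    L=[o for o in L if np.hypot(*(np.array(o['box'][:2])-uv))<25]
    return L[0]['pixels'].astype(np.float32) if L else None
E
python3 - <<'E'
from fit import *
t=bot.capture('top');s=bot.capture('scene')
a=1.777
for n,l,m,p0,z in [('half','half_center',TM,[.443,.033,a],.02),('odd','odd_broad_center',TB,[.661,.055,a],.05),('stud','stud_grip',STUD,[.585,-.31,1.4],.097),('fix','fixture',FIX,[.652,.091-.03,a],0),('rest','rest',REST,[.583,-.299,1.4],0)]:
    for cs in ([t],[s],[t,s]):
        obs=[(c,near(c,l,p0,z)) for c in cs]; obs=[o for o in obs if o[1] is not None]
        if not obs: print(n,'none');continue
        if n=='fix':
            k=[]
            for c,o in obs:
                for b in bot.outline_of(c,'odd_broad_center')[:1]: o=np.maximum(o,b['pixels'])
                k.append((c,cv2.morphologyEx(o.astype(np.float32),cv2.MORPH_CLOSE,np.ones((9,9)))))
            obs=k; m=FIX+[b+[-.0575,0,.05] for b in HALF]
        x,e=fit(obs,m,p0,z);print(n,len(cs),x.round(4),round(np.degrees(x[2]),1),round(e,3))
E
```

```text
half none
half 1 [0.4522 0.0328 1.8121] 103.8 0.044
half 2 [0.4522 0.0328 1.8121] 103.8 0.044
odd 1 [0.6633 0.0533 1.7917] 102.7 0.038
odd 1 [0.6674 0.0536 1.8216] 104.4 0.045
odd 2 [0.6646 0.0535 1.7885] 102.5 0.074
stud 1 [ 0.5894 -0.3092  1.4167] 81.2 0.189
stud 1 [ 0.5943 -0.3093  1.2046] 69.0 0.252
stud 2 [ 0.5902 -0.3105  1.402 ] 80.3 0.262
fix 1 [0.6554 0.0981 1.8063] 103.5 0.262
fix 1 [0.6589 0.0989 1.7992] 103.1 0.035
fix 2 [0.6576 0.0983 1.797 ] 103.0 0.16
rest 1 [ 0.5892 -0.3042  1.4068] 80.6 0.343
rest 1 [ 0.5962 -0.3054  1.3285] 76.1 0.251
rest 2 [ 0.5916 -0.3057  1.3366] 76.6 0.339
```

Emit:
{"op": "arm_command", "data": {
  "deltas": [
    {"dx": 3.8, "dy": -4.4, "wz": -0.09},
    {"dx": 3.8, "dy": -4.4, "wz": -0.09},
    {"dx": 3.8, "dy": -4.4, "wz": -0.09},
    {"dx": 3.8, "dy": -4.4, "wz": -0.09},
    {"dx": 3.8, "dy": -4.4, "wz": -0.09},
    {"dx": 3.8, "dy": -4.4, "wz": -0.09},
    {"dx": 3.8, "dy": -4.4, "wz": -0.09},
    {"dx": 3.8, "dy": -4.4, "wz": -0.09},
    {"dx": 3.8, "dy": -4.4, "wz": -0.09},
    {"dx": 3.8, "dy": -4.4, "wz": -0.09},
    {"dx": 3.8, "dy": -4.4, "wz": -0.09},
    {"dx": 3.8, "dy": -4.4, "wz": -0.09}
  ]
}}

```text
schema error: expected keys dx, dy, dz, wx, wy, wz, fingers
```

```bash
cat >> h.py <<'E'
from scipy.spatial.transform import Rotation as Ro
def st():
    s=bot.sense();R=Ro.from_quat(s['tool_rot']).as_matrix()
    print('t',round(s['clock'],2),'p',np.round(s['position'],4),'yaw',round(np.degrees(np.arctan2(R[1,1],R[0,1])),2),'z',R[:,2].round(3),'F',np.round(s['force'],1),'w',round(s['grip_width'],3),'gf',np.round(s['grip_force'],1),'q',np.round(s['joint_pos'],2));return s
def wproj(c,p):
    K=np.array(c['K']);P=np.array(c['pose']);q=P[:3,:3].T@(np.array(p)-P[:3,3])
    th=np.arctan2(np.hypot(q[0],q[1]),q[2]);n=q[:2]/np.hypot(q[0],q[1]);return K[:2,2]+K[0,0]*th*n
def wray(c,uv,z):
    K=np.array(c['K']);P=np.array(c['pose']);d=(np.array(uv)-K[:2,2])/K[0,0];r=np.hypot(*d)
    v=P[:3,:3]@np.r_[np.sin(r)*d/r,np.cos(r)];o=P[:3,3];return o+v*(z-o[2])/v[2]
E
python3 - <<'E'
from h import *
st();c=bot.capture('wrist');save(c,'w1');print(c['K'][0],np.round(c['pose'],3))
E
```

```text
t 1.85 p [0.1676 0.628  0.2245] yaw 75.05 z [-0.  0. -1.] F [-0.5  0.1  0.3] w 0.998 gf 0.0 q [-1.38  0.63  0.04  1.52 -0.03  1.   -0.02]
[309.70691629   0.         318.13521273] [[ 0.259  0.926  0.274  0.087]
 [ 0.966 -0.249 -0.074  0.65 ]
 [-0.     0.284 -0.959  0.385]
 [ 0.     0.     0.     1.   ]]
```

View pics/w1.png

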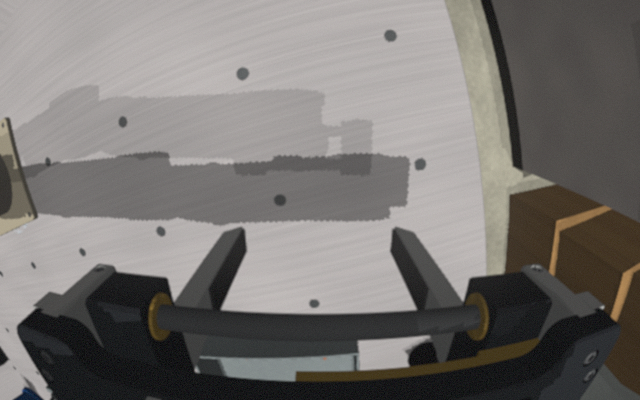

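Emit:
{"op": "arm_command", "data": {
  "deltas": [
    {"dx": 3.8, "dy": -4.4, "dz": 0, "wx": 0, "wy": 0, "wz": -0.09, "fingers": 1},
    {"dx": 3.8, "dy": -4.4, "dz": 0, "wx": 0, "wy": 0, "wz": -0.09, "fingers": 1},
    {"dx": 3.8, "dy": -4.4, "dz": 0, "wx": 0, "wy": 0, "wz": -0.09, "fingers": 1},
    {"dx": 3.8, "dy": -4.4, "dz": 0, "wx": 0, "wy": 0, "wz": -0.09, "fingers": 1},
    {"dx": 3.8, "dy": -4.4, "dz": 0, "wx": 0, "wy": 0, "wz": -0.09, "fingers": 1},
    {"dx": 3.8, "dy": -4.4, "dz": 0, "wx": 0, "wy": 0, "wz": -0.09, "fingers": 1},
    {"dx": 3.8, "dy": -4.4, "dz": 0, "wx": 0, "wy": 0, "wz": -0.09, "fingers": 1},
    {"dx": 3.8, "dy": -4.4, "dz": 0, "wx": 0, "wy": 0, "wz": -0.09, "fingers": 1},
    {"dx": 3.8, "dy": -4.4, "dz": 0, "wx": 0, "wy": 0, "wz": -0.09, "fingers": 1},
    {"dx": 3.8, "dy": -4.4, "dz": 0, "wx": 0, "wy": 0, "wz": -0.09, "fingers": 1},
    {"dx": 3.8, "dy": -4.4, "dz": 0, "wx": 0, "wy": 0, "wz": -0.09, "fingers": 1},
    {"dx": 3.8, "dy": -4.4, "dz": 0, "wx": 0, "wy": 0, "wz": -0.09, "fingers": 1}
  ]
}}

```text
clock: 3.4
position: [0.6248, 0.0988, 0.2247]
tool_rot: [0.622, 0.783, 0.0, -0.0]
force: [0.8, 1.2, -0.5]
grip_width: 0.997
grip_force: 0.0
```

```bash
python3 - <<'E'
from h import *
s=st()
E
```

```text
t 3.4 p [0.6248 0.0988 0.2247] yaw 13.03 z [ 0.     0.001 -1.   ] F [ 0.8  1.2 -0.5] w 0.997 gf 0.0 q [-0.41  0.62  0.34  1.58 -0.24  0.98  0.24]
```

Emit:
{"op": "arm_command", "data": {
  "deltas": [
    {"dx": 3.9, "dy": -4.5, "dz": -1, "wx": 0, "wy": 0, "wz": 0, "fingers": 1},
    {"dx": 0, "dy": 0, "dz": -2, "wx": 0, "wy": 0, "wz": 0, "fingers": 1}
  ]
}}

```text
clock: 3.65
position: [0.6658, 0.0481, 0.1949]
tool_rot: [0.624, 0.781, -0.0, 0.003]
force: [0.0, 0.3, -0.0]
grip_width: 0.997
grip_force: 0.0
```

```bash
python3 - <<'E'
from h import *
s=st();c=bot.capture('wrist')
im={'img':c['img'].copy()}
f=lambda x,y,z,p=(.6576,.0983,1.797):[p[0]+(x*np.cos(p[2])-y*np.sin(p[2]))/1e3,p[1]+(x*np.sin(p[2])+y*np.cos(p[2]))/1e3,z/1e3]
def line(a,b,col):
    q=[tuple(np.round(wproj(c,f(*(np.array(a)+(np.array(b)-a)*k)))).astype(int).tolist()) for k in np.linspace(0,1,15)]
    cv2.polylines(im['img'],[np.array(q)],False,col,1)
A=np.array
for s_ in(-7,7): line(A([-125,s_,30]),A([35,s_,30]),(255,0,0))
for s_ in(-50,50): line(A([-130,s_,30]),A([110,s_,30]),(0,255,0))
line(A([65,-22,70]),A([65,22,70]),(255,255,0));line(A([-130,-50,30]),A([-130,50,30]),(0,255,0));line(A([-125,-7,30]),A([-125,7,30]),(255,0,0));line(A([35,-7,30]),A([35,7,30]),(255,0,0))
for x in(-22,22): line(A([x-46,-22,70]),A([x-46,22,70]),(0,0,255))
save(c,'w2');im['img']=cv2.resize(im['img'],(800,500));save(im,'w2o')
E
```

```text
t 3.65 p [0.6658 0.0481 0.1949] yaw 12.73 z [ 0.004 -0.004 -1.   ] F [ 0.   0.3 -0. ] w 0.997 gf 0.0 q [-0.3   0.7   0.33  1.51 -0.26  0.97  0.32]
```

View pics/w2o.png

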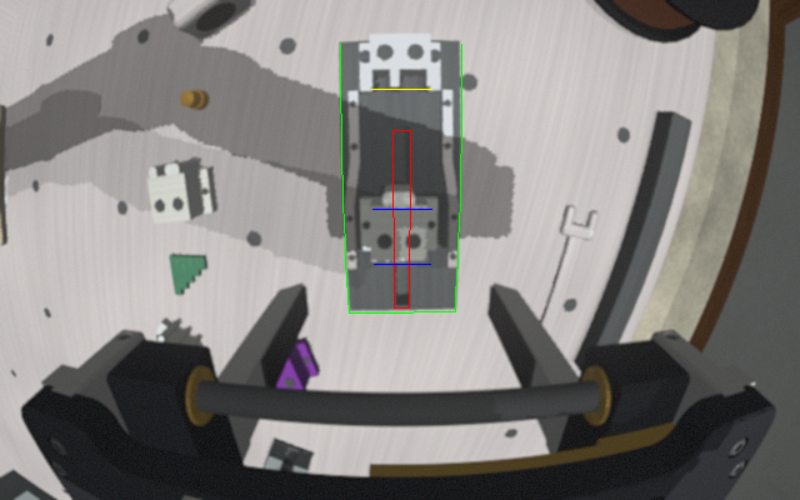

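Emit:
{"op": "arm_command", "data": {
  "deltas": [
    {"dx": 0.1, "dy": -0.1, "dz": -5, "wx": 0, "wy": 0, "wz": 0, "fingers": 1},
    {"dx": 0, "dy": 0, "dz": -5, "wx": 0, "wy": 0, "wz": 0, "fingers": 1},
    {"dx": 0, "dy": 0, "dz": -3, "wx": 0, "wy": 0, "wz": 0, "fingers": 1},
    {"dx": 0, "dy": 0, "dz": 0, "wx": 0, "wy": 0, "wz": 0, "fingers": 0.5},
    {"dx": 0, "dy": 0, "dz": 0, "wx": 0, "wy": 0, "wz": 0, "fingers": -1},
    {"dx": 0, "dy": 0, "dz": 0, "wx": 0, "wy": 0, "wz": 0, "fingers": -1},
    {"dx": 0, "dy": 0, "dz": 0, "wx": 0, "wy": 0, "wz": 0, "fingers": -1},
    {"dx": 0, "dy": 0, "dz": 0, "wx": 0, "wy": 0, "wz": 0, "fingers": -1}
  ]
}}

```text
clock: 4.7
position: [0.6639, 0.0541, 0.0652]
tool_rot: [0.621, 0.784, 0.0, 0.0]
force: [0.5, -0.0, 0.3]
grip_width: 0.502
grip_force: 0.0
```

```bash
python3 - <<'E'
from h import *
s=st()
E
```

```text
t 4.7 p [0.6639 0.0541 0.0652] yaw 13.17 z [ 0.001  0.    -1.   ] F [ 0.5 -0.   0.3] w 0.502 gf 0.0 q [-0.28  0.86  0.27  1.6  -0.31  0.73  0.37]
```

Emit:
{"op": "arm_command", "data": {
  "deltas": [
    {"dx": 0, "dy": 0, "dz": 0, "wx": 0, "wy": 0, "wz": 0, "fingers": -1},
    {"dx": 0, "dy": 0, "dz": 0, "wx": 0, "wy": 0, "wz": 0, "fingers": -1},
    {"dx": 0, "dy": 0, "dz": 1, "wx": 0, "wy": 0, "wz": 0, "fingers": -1},
    {"dx": 0, "dy": 0, "dz": 3, "wx": 0, "wy": 0, "wz": 0, "fingers": -1}
  ]
}}

```text
clock: 5.2
position: [0.661, 0.0539, 0.1028]
tool_rot: [0.621, 0.784, -0.002, -0.002]
force: [-0.3, 0.9, -2.7]
grip_width: 0.465
grip_force: 30.0
```

Emit:
{"op": "arm_command", "data": {
  "deltas": [
    {"dx": 0, "dy": -4, "dz": 1, "wx": 0, "wy": 0, "wz": 0, "fingers": -1},
    {"dx": 0.4, "dy": -5, "dz": 0, "wx": 0, "wy": 0, "wz": 0, "fingers": -1},
    {"dx": 0.4, "dy": -5, "dz": 0, "wx": 0, "wy": 0, "wz": 0, "fingers": -1},
    {"dx": 0.4, "dy": -4, "dz": 0, "wx": 0, "wy": 0, "wz": 0, "fingers": -1},
    {"dx": 0.4, "dy": -2, "dz": -2, "wx": 0, "wy": 0, "wz": 0, "fingers": -1},
    {"dx": 0, "dy": 0, "dz": -4, "wx": 0, "wy": 0, "wz": 0, "fingers": -1},
    {"dx": 0, "dy": 0, "dz": -1.5, "wx": 0, "wy": 0, "wz": 0, "fingers": -1},
    {"dx": 0, "dy": 0, "dz": -0.4, "wx": 0, "wy": 0, "wz": 0, "fingers": -1}
  ]
}}

```text
clock: 6.2
position: [0.6774, -0.1438, 0.0346]
tool_rot: [0.621, 0.784, -0.001, -0.003]
force: [-8.4, 1.9, 16.7]
grip_width: 0.464
grip_force: 30.0
```

```bash
python3 - <<'E'
from h import *
s=st()
E
```

```text
t 6.2 p [ 0.6774 -0.1438  0.0346] yaw 13.27 z [-0.006  0.003 -1.   ] F [-8.4  1.9 16.7] w 0.464 gf 30.0 q [ 0.04  0.93  0.24  1.51 -0.29  0.74  0.63]
```

Emit:
{"op": "arm_command", "data": {
  "deltas": [
    {"dx": 0, "dy": 0, "dz": 0, "wx": 0, "wy": 0, "wz": 0, "fingers": -0.1},
    {"dx": 0, "dy": 0, "dz": 0, "wx": 0, "wy": 0, "wz": 0, "fingers": 0.5},
    {"dx": 0, "dy": 0, "dz": 0, "wx": 0, "wy": 0, "wz": 0, "fingers": 0.8},
    {"dx": 0, "dy": 0, "dz": 3, "wx": 0, "wy": 0, "wz": 0, "fingers": 0.8},
    {"dx": 0, "dy": 0, "dz": 6, "wx": 0, "wy": 0, "wz": 0, "fingers": 1},
    {"dx": -3.8, "dy": 3, "dz": 1, "wx": 0, "wy": 0, "wz": 0, "fingers": 1},
    {"dx": -3.8, "dy": 3, "dz": 1, "wx": 0, "wy": 0, "wz": 0, "fingers": 1},
    {"dx": -3.8, "dy": 3, "dz": 0, "wx": 0, "wy": 0, "wz": 0, "fingers": 1},
    {"dx": -3.8, "dy": 3, "dz": 0, "wx": 0, "wy": 0, "wz": 0, "fingers": 1},
    {"dx": -3.8, "dy": 3, "dz": 0, "wx": 0, "wy": 0, "wz": 0, "fingers": 1},
    {"dx": -3.8, "dy": 2.9, "dz": 0, "wx": 0, "wy": 0, "wz": 0, "fingers": 1},
    {"dx": 0, "dy": 0, "dz": 0, "wx": 0, "wy": 0, "wz": 0, "fingers": 1}
  ]
}}

```text
clock: 7.7
position: [0.4488, 0.0354, 0.1459]
tool_rot: [0.62, 0.785, -0.0, -0.001]
force: [0.4, -0.2, -0.1]
grip_width: 0.999
grip_force: 0.0
```

```bash
python3 - <<'E'
from fit import *
s=st()
t=bot.capture('top');s=bot.capture('scene')
for c in(t,s):
  for l,m,p0,z in [('odd_broad_center',TB,[.68,-.146,1.8],.02),('half_center',TM,[.4522,.0328,1.81],.02)]:
    for o in bot.outline_of(c,l)[:3]:
        x0=ray(c,o['box'][:2],.02) ;print(l,round(o['p'],2),x0.round(3),end=' ')
        if np.hypot(*(x0-[*p0[:2],.02])[:2])<.04: print(fit([(c,o['pixels'].astype(np.float32))],m,p0,z))
        else: print()
c=bot.capture('wrist')
for o in bot.outline_of(c,'half_center')[:3]: print(round(o['p'],2),o['box'],wray(c,o['box'][:2],.03).round(4))
im={'img':c['img'].copy()}
R=lambda a:np.array([[np.cos(a),-np.sin(a)],[np.sin(a),np.cos(a)]])
for z in(.0,.04):
  q=[wproj(c,[*(R(1.812)@v+[.4522,.0328]),z]) for v in np.array([[-22,-22],[22,-22],[22,22],[-22,22]])/1e3]
  cv2.polylines(im['img'],[np.round(q).astype(int)],True,(255,0,0) if z else (0,0,255),1)
u=np.round(wproj(c,[.4522,.0328,.03])).astype(int);print(u)
im['img']=cv2.resize(im['img'][max(0,u[1]-100):u[1]+100,u[0]-100:u[0]+100],(600,600));save(im,'w3o')
E
```

```text
t 7.7 p [0.4488 0.0354 0.1459] yaw 13.42 z [-0.002  0.002 -1.   ] F [ 0.4 -0.2 -0.1] w 0.999 gf 0.0 q [-0.35  0.5   0.3   2.14 -0.28  0.54  0.39]
odd_broad_center 0.61 [ 0.576 -0.132  0.02 ] 
odd_broad_center 0.57 [ 0.675 -0.143  0.02 ] (array([ 0.67824534, -0.14645854,  1.78335772]), np.float64(0.057047247886657715))
odd_broad_center 0.84 [ 0.586 -0.123  0.02 ] 
odd_broad_center 0.81 [ 0.687 -0.136  0.02 ] (array([ 0.68176537, -0.14520852,  1.80676904]), np.float64(0.03939318656921387))
half_center 0.67 [0.454 0.04  0.02 ] (array([0.45295779, 0.03261026, 1.86662642]), np.float64(0.04674124717712402))
0.94 [315.9, 188.7, 65.9, 70.5] [0.4486 0.0402 0.03  ]
[318 197]
```

View pics/w3o.png

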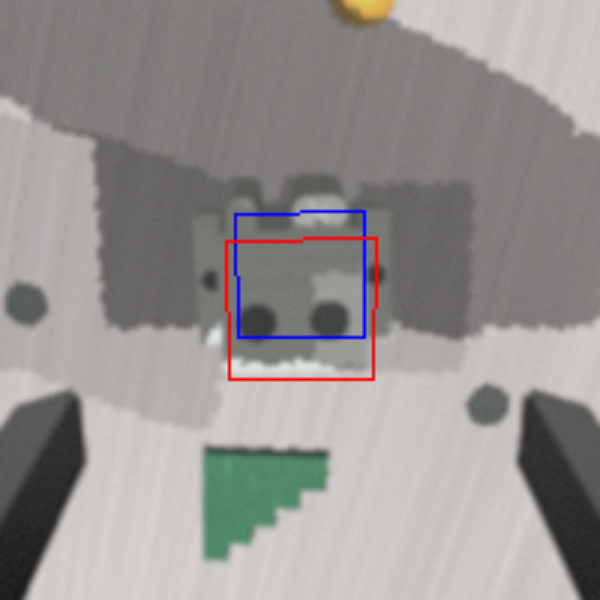

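Emit:
{"op": "arm_command", "data": {
  "deltas": [
    {"dx": -0.2, "dy": 0.3, "dz": -4, "wx": 0, "wy": 0, "wz": 0, "fingers": 1},
    {"dx": 0, "dy": 0, "dz": -4, "wx": 0, "wy": 0, "wz": 0, "fingers": 1},
    {"dx": 0, "dy": 0, "dz": -2.5, "wx": 0, "wy": 0, "wz": 0, "fingers": 0.5},
    {"dx": 0, "dy": 0, "dz": -0.4, "wx": 0, "wy": 0, "wz": 0, "fingers": 0.2},
    {"dx": 0, "dy": 0, "dz": 0, "wx": 0, "wy": 0, "wz": 0, "fingers": -1},
    {"dx": 0, "dy": 0, "dz": 0, "wx": 0, "wy": 0, "wz": 0, "fingers": -1},
    {"dx": 0, "dy": 0, "dz": 0, "wx": 0, "wy": 0, "wz": 0, "fingers": -1},
    {"dx": 0, "dy": 0, "dz": 0, "wx": 0, "wy": 0, "wz": 0, "fingers": -1},
    {"dx": 0, "dy": 0, "dz": 0, "wx": 0, "wy": 0, "wz": 0, "fingers": -1}
  ]
}}

```text
clock: 9.22
position: [0.4498, 0.0362, 0.0372]
tool_rot: [0.621, 0.784, 0.0, 0.0]
force: [-0.2, -0.2, 6.8]
grip_width: 0.466
grip_force: 29.8
```

```bash
python3 - <<'E'
from h import *
st()
E
```

```text
t 9.22 p [0.4498 0.0362 0.0372] yaw 13.19 z [ 0.001  0.    -1.   ] F [-0.2 -0.2  6.8] w 0.466 gf 29.8 q [-0.24  0.7   0.15  2.21 -0.4   0.25  0.49]
```

Emit:
{"op": "arm_command", "data": {
  "deltas": [
    {"dx": 0, "dy": 0, "dz": 2, "wx": 0, "wy": 0, "wz": 0, "fingers": -1},
    {"dx": 0, "dy": 0, "dz": 5, "wx": 0, "wy": 0, "wz": 0, "fingers": -1},
    {"dx": 4.4, "dy": 0.2, "dz": 1, "wx": 0, "wy": 0, "wz": 0, "fingers": -1},
    {"dx": 4.4, "dy": 0.2, "dz": 0, "wx": 0, "wy": 0, "wz": 0, "fingers": -1},
    {"dx": 4.4, "dy": 0.2, "dz": 0, "wx": 0, "wy": 0, "wz": 0, "fingers": -1},
    {"dx": 4.4, "dy": 0.2, "dz": 0, "wx": 0, "wy": 0, "wz": 0, "fingers": -1},
    {"dx": 3.4, "dy": 0.2, "dz": 0, "wx": 0, "wy": 0, "wz": 0, "fingers": -1},
    {"dx": 1, "dy": 0, "dz": 0, "wx": 0, "wy": 0, "wz": 0, "fingers": -1},
    {"dx": 0, "dy": 0, "dz": -2, "wx": 0, "wy": 0, "wz": 0, "fingers": -1},
    {"dx": 0, "dy": 0, "dz": -1, "wx": 0, "wy": 0, "wz": 0, "fingers": -1},
    {"dx": 0, "dy": 0, "dz": 0, "wx": 0, "wy": 0, "wz": 0, "fingers": -1}
  ]
}}

```text
clock: 10.6
position: [0.6672, 0.046, 0.0848]
tool_rot: [0.621, 0.783, -0.001, -0.002]
force: [-0.9, -0.1, -2.0]
grip_width: 0.468
grip_force: 29.8
```

```bash
python3 - <<'E'
from h import *
st()
E
```

```text
t 10.6 p [0.6672 0.046  0.0848] yaw 13.16 z [-0.004 -0.    -1.   ] F [-0.9 -0.1 -2. ] w 0.468 gf 29.8 q [-0.28  0.84  0.3   1.57 -0.32  0.78  0.39]
```

Emit:
{"op": "arm_command", "data": {
  "deltas": [
    {"dx": 0.1, "dy": 0, "dz": -1.2, "wx": 0, "wy": 0, "wz": 0, "fingers": -1},
    {"dx": 0, "dy": 0, "dz": -0.4, "wx": 0, "wy": 0, "wz": 0, "fingers": -1},
    {"dx": 0, "dy": 0, "dz": -0.2, "wx": 0, "wy": 0, "wz": 0, "fingers": -1},
    {"dx": 0, "dy": 0, "dz": 0, "wx": 0, "wy": 0, "wz": 0, "fingers": -1}
  ]
}}

```text
clock: 11.1
position: [0.6706, 0.046, 0.0685]
tool_rot: [0.621, 0.784, 0.0, 0.0]
force: [-0.5, 0.8, -2.0]
grip_width: 0.465
grip_force: 29.8
```

```bash
python3 - <<'E'
from h import *
st()
E
```

```text
t 11.1 p [0.6706 0.046  0.0685] yaw 13.17 z [ 0.  0. -1.] F [-0.5  0.8 -2. ] w 0.465 gf 29.8 q [-0.28  0.86  0.3   1.58 -0.33  0.75  0.39]
```

Emit:
{"op": "arm_command", "data": {
  "deltas": [
    {"dx": 0, "dy": 0, "dz": -0.15, "wx": 0, "wy": 0, "wz": 0, "fingers": -1},
    {"dx": 0, "dy": 0, "dz": -0.05, "wx": 0, "wy": 0, "wz": 0, "fingers": -0.1},
    {"dx": 0, "dy": 0, "dz": 0, "wx": 0, "wy": 0, "wz": 0, "fingers": 0.5},
    {"dx": 0, "dy": 0, "dz": 0, "wx": 0, "wy": 0, "wz": 0, "fingers": 0.6},
    {"dx": 0, "dy": 0, "dz": 4, "wx": 0, "wy": 0, "wz": 0, "fingers": 0.6},
    {"dx": 0, "dy": 0, "dz": 5, "wx": 0, "wy": 0, "wz": 0, "fingers": 0.6},
    {"dx": -1, "dy": -5, "dz": 0, "wx": 0, "wy": 0, "wz": -0.06, "fingers": 0.6},
    {"dx": -1, "dy": -5, "dz": 0, "wx": 0, "wy": 0, "wz": -0.06, "fingers": 0.6},
    {"dx": -1, "dy": -5, "dz": 0, "wx": 0, "wy": 0, "wz": -0.06, "fingers": 0.6},
    {"dx": -1, "dy": -5, "dz": 0, "wx": 0, "wy": 0, "wz": -0.06, "fingers": 0.6},
    {"dx": -1, "dy": -5, "dz": 0, "wx": 0, "wy": 0, "wz": -0.06, "fingers": 0.6},
    {"dx": -1, "dy": -5, "dz": 0, "wx": 0, "wy": 0, "wz": -0.06, "fingers": 0.6}
  ]
}}

```text
clock: 12.6
position: [0.6103, -0.2555, 0.1566]
tool_rot: [0.752, 0.659, 0.0, 0.0]
force: [0.7, -0.4, -0.2]
grip_width: 0.803
grip_force: 0.0
```

Emit:
{"op": "arm_command", "data": {
  "deltas": [
    {"dx": -1, "dy": -4, "dz": 0, "wx": 0, "wy": 0, "wz": -0.034, "fingers": 0.6},
    {"dx": -1.1, "dy": -1.6, "dz": 0, "wx": 0, "wy": 0, "wz": 0, "fingers": 0.6},
    {"dx": 0, "dy": 0, "dz": 0, "wx": 0, "wy": 0, "wz": 0, "fingers": 0.6},
    {"dx": 0, "dy": 0, "dz": 0, "wx": 0, "wy": 0, "wz": 0, "fingers": 0.6}
  ]
}}

```text
clock: 13.1
position: [0.5907, -0.3071, 0.1564]
tool_rot: [0.762, 0.648, 0.001, -0.001]
force: [0.1, 0.1, -0.4]
grip_width: 0.802
grip_force: 0.0
```

```bash
python3 - <<'E'
from fit import *
st()
t=bot.capture('top');s=bot.capture('scene')
for c in(t,s):
    for o in bot.outline_of(c,'half_center')[:3]:
        if np.hypot(*(o['box'][:2]-proj(c,[.67,.046,.05])))<25: print('half',o['p'],fit([(c,o['pixels'].astype(np.float32))],TM,[.67,.046,1.8],.05))
c=bot.capture('wrist')
for o in bot.outline_of(c,'stud_grip')[:2]: print(round(o['p'],2),o['box'],wray(c,o['box'][:2],.097).round(4))
im={'img':c['img'].copy()}
R=lambda a:np.array([[np.cos(a),-np.sin(a)],[np.sin(a),np.cos(a)]])
P=[.59,-.31];a=np.radians(80.6)
q=[wproj(c,[*(R(a)@v+P),.109]) for v in np.array([[-20,-6],[20,-6],[20,6],[-20,6]])/1e3]
cv2.polylines(im['img'],[np.round(q).astype(int)],True,(255,0,0),1)
q=[wproj(c,[*(R(a)@v+P),.03]) for v in np.array([[-35,-28],[35,-28],[35,28],[-35,28]])/1e3]
cv2.polylines(im['img'],[np.round(q).astype(int)],True,(0,0,255),1)
u=np.round(wproj(c,[*P,.109])).astype(int);print(u)
im['img']=cv2.resize(im['img'][max(0,u[1]-100):u[1]+100,u[0]-100:u[0]+100],None,fx=3,fy=3);save(im,'w4o')
E
```

```text
t 13.1 p [ 0.5907 -0.3071  0.1564] yaw -9.22 z [ 0.001  0.002 -1.   ] F [ 0.1  0.1 -0.4] w 0.802 gf 0.0 q [ 0.21  0.76  0.41  1.54 -0.35  0.91  0.57]
half 0.83 (array([0.66926506, 0.04248522, 1.83267506]), np.float64(0.04564225673675537))
half 0.96 (array([0.67350311, 0.0427766 , 1.84206174]), np.float64(0.03964775800704956))
0.87 [317.5, 214.2, 29.3, 75.0] [ 0.59   -0.3039  0.097 ]
[319 228]
```

View pics/w4o.png

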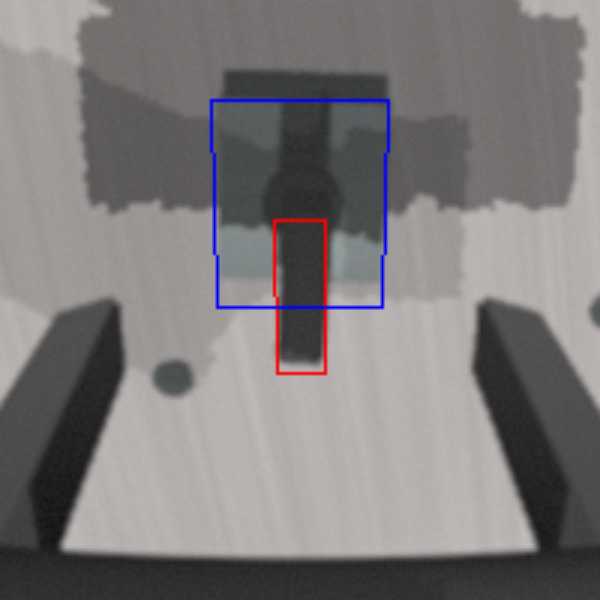

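Emit:
{"op": "arm_command", "data": {
  "deltas": [
    {"dx": 0, "dy": 0.2, "dz": -3, "wx": 0, "wy": 0, "wz": 0, "fingers": 0.2},
    {"dx": 0, "dy": 0, "dz": -2.7, "wx": 0, "wy": 0, "wz": 0, "fingers": -0.2},
    {"dx": 0, "dy": 0, "dz": 0, "wx": 0, "wy": 0, "wz": 0, "fingers": -1},
    {"dx": 0, "dy": 0, "dz": 0, "wx": 0, "wy": 0, "wz": 0, "fingers": -1},
    {"dx": 0, "dy": 0, "dz": 0, "wx": 0, "wy": 0, "wz": 0, "fingers": -1},
    {"dx": 0, "dy": 0, "dz": 0, "wx": 0, "wy": 0, "wz": 0, "fingers": -1},
    {"dx": 0, "dy": 0, "dz": 0, "wx": 0, "wy": 0, "wz": 0, "fingers": -1}
  ]
}}

```text
clock: 14.28
position: [0.59, -0.3081, 0.1001]
tool_rot: [0.763, 0.647, 0.0, 0.0]
force: [1.5, -0.2, 2.6]
grip_width: 0.127
grip_force: 30.0
```

```bash
python3 - <<'E'
from h import *
st()
E
```

```text
t 14.28 p [ 0.59   -0.3081  0.1001] yaw -9.39 z [ 0.001 -0.    -1.   ] F [ 1.5 -0.2  2.6] w 0.127 gf 30.0 q [ 0.23  0.82  0.38  1.58 -0.38  0.81  0.6 ]
```

Emit:
{"op": "arm_command", "data": {
  "deltas": [
    {"dx": 0, "dy": 0, "dz": 2, "wx": 0, "wy": 0, "wz": 0, "fingers": -1},
    {"dx": 0, "dy": 0, "dz": 4, "wx": 0, "wy": 0, "wz": 0, "fingers": -1},
    {"dx": 1.5, "dy": 5, "dz": 1, "wx": 0, "wy": 0, "wz": 0.06, "fingers": -1},
    {"dx": 1.5, "dy": 5, "dz": 0, "wx": 0, "wy": 0, "wz": 0.06, "fingers": -1},
    {"dx": 1.5, "dy": 5, "dz": 0, "wx": 0, "wy": 0, "wz": 0.06, "fingers": -1},
    {"dx": 1.5, "dy": 5, "dz": 0, "wx": 0, "wy": 0, "wz": 0.06, "fingers": -1},
    {"dx": 1.5, "dy": 5, "dz": 0, "wx": 0, "wy": 0, "wz": 0.06, "fingers": -1},
    {"dx": 1, "dy": 3.5, "dz": 0, "wx": 0, "wy": 0, "wz": 0.06, "fingers": -1},
    {"dx": 0.6, "dy": 1.8, "dz": 0, "wx": 0, "wy": 0, "wz": 0.031, "fingers": -1},
    {"dx": 0, "dy": 0, "dz": 0, "wx": 0, "wy": 0, "wz": 0, "fingers": -1},
    {"dx": 0, "dy": 0, "dz": -3, "wx": 0, "wy": 0, "wz": 0, "fingers": -1},
    {"dx": 0, "dy": 0, "dz": 0, "wx": 0, "wy": 0, "wz": 0, "fingers": -1}
  ]
}}

```text
clock: 15.78
position: [0.6781, -0.0079, 0.1377]
tool_rot: [0.624, 0.781, -0.002, -0.002]
force: [0.0, 0.3, -1.5]
grip_width: 0.122
grip_force: 30.0
```

Emit:
{"op": "arm_command", "data": {
  "deltas": [
    {"dx": 0, "dy": 0, "dz": 0, "wx": 0, "wy": 0, "wz": 0, "fingers": -1},
    {"dx": 0, "dy": 0, "dz": 0, "wx": 0, "wy": 0, "wz": 0, "fingers": -1}
  ]
}}

```text
clock: 16.02
position: [0.6812, -0.0059, 0.1408]
tool_rot: [0.623, 0.782, 0.0, 0.001]
force: [1.0, 0.1, -1.0]
grip_width: 0.127
grip_force: 30.0
```

```bash
python3 - <<'E'
from h import *
s=st()
c=bot.capture('wrist');save(c,'w5')
im={'img':c['img'].copy()}
f=lambda x,y,z,p=(.6576,.0983,1.797):[p[0]+(x*np.cos(p[2])-y*np.sin(p[2]))/1e3,p[1]+(x*np.sin(p[2])+y*np.cos(p[2]))/1e3,z/1e3]
def line(a,b,col):
    q=[wproj(c,f(*(np.array(a)+(np.array(b)-np.array(a))*k))) for k in np.linspace(0,1,15)]
    cv2.polylines(im['img'],[np.round(q).astype(int)],False,col,1)
for y in(-7,7): line([-125,y,30],[35,y,30],(255,0,0))
for y in(-50,50): line([-130,y,30],[110,y,30],(0,255,0))
line([-130,-50,30],[-130,50,30],(0,255,0));line([-125,-7,30],[-125,7,30],(255,0,0))
u=wproj(c,s['position']-np.array([0,0,.088]));print(u,wproj(c,f(-106,0,30)))
im['img']=cv2.resize(im['img'][60:310,190:450],None,fx=2.4,fy=2.4,interpolation=cv2.INTER_CUBIC)[:600];save(im,'w5o')
E
```

```text
t 16.02 p [ 0.6812 -0.0059  0.1408] yaw 12.94 z [ 0.002 -0.    -1.   ] F [ 1.   0.1 -1. ] w 0.127 gf 30.0 q [-0.21  0.78  0.33  1.51 -0.3   0.9   0.44]
[318.44180148 207.21468016] [318.74328555 198.37021734]
```

View pics/w5o.png

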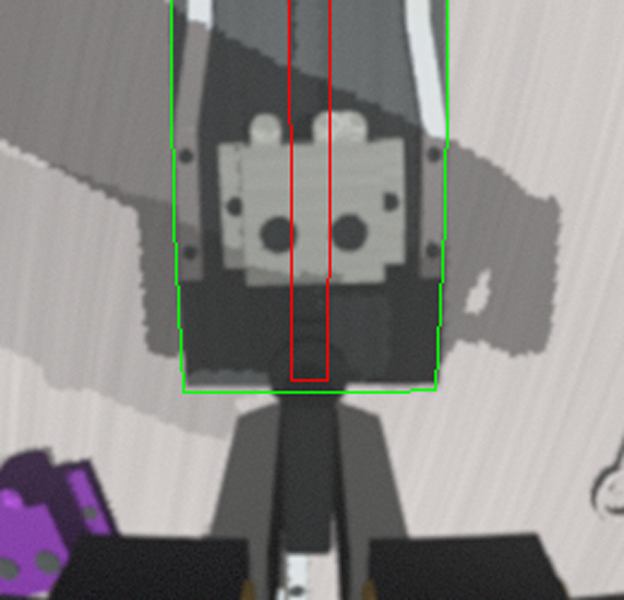

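```bash
python3 - <<'E'
from h import *
f=lambda x,y,z,p=(.6576,.0983,1.797):[p[0]+(x*np.cos(p[2])-y*np.sin(p[2]))/1e3,p[1]+(x*np.sin(p[2])+y*np.cos(p[2]))/1e3,z/1e3]
for cam,pj in(('wrist',wproj),('top',proj),('scene',proj)):
    c=bot.capture(cam);g=c['img'].astype(np.float32).mean(2)
    ys=np.arange(-60,60.1,.5)
    def prof(xs,ys):
        q=np.array([[pj(c,f(x,y,30)) for y in ys] for x in xs]).astype(np.float32)
        return cv2.remap(g,q[...,0],q[...,1],cv2.INTER_LINEAR)
    for xs in([-102,-98,-94],[-90,-86],[-5,0,5,10],[20,25,30]):
        p=prof(xs,ys).mean(0)
        d=np.gradient(p); 
        print(cam,xs[0],'mid',[int(v) for v in p[(abs(ys)<=16)][::4]], 'edges',[(float(ys[i]),round(float(d[i]),1)) for i in range(1,len(d)-1) if abs(d[i])>2 and abs(d[i])>=abs(d[i-1]) and abs(d[i])>abs(d[i+1])])
    xs=np.arange(-140,-115,.5);p=prof(xs,[-35,-30,-25,25,30,35]).mean(1);d=np.gradient(p);print('rear',xs[np.argmax(d[::-1]*-1)] ,xs[np.argsort(-abs(d))[:3]])
E
```

```text
wrist -102 mid [65, 65, 65, 67, 65, 57, 57, 55, 55, 56, 55, 54, 54, 56, 56, 56, 56] edges [(-59.5, -5.9), (-50.5, -10.9), (-30.0, 2.3), (-7.5, -2.5), (49.0, 8.6)]
wrist -90 mid [88, 89, 86, 79, 78, 78, 82, 82, 81, 81, 83, 84, 84, 84, 84, 84, 85] edges [(-51.0, -11.2), (-28.0, 4.2), (-12.0, -2.3), (24.0, -6.0), (49.5, 7.8)]
wrist -5 mid [107, 108, 107, 108, 104, 94, 98, 104, 106, 107, 105, 83, 101, 104, 98, 98, 96] edges [(-49.5, -20.4), (-45.0, 16.7), (-36.0, -18.7), (-32.5, 2.1), (-7.5, -4.4), (5.0, -6.2), (7.0, 7.0), (35.5, 10.8), (45.0, -10.1), (50.0, 11.8)]
wrist 20 mid [105, 107, 107, 106, 103, 92, 95, 103, 104, 104, 102, 81, 97, 107, 106, 107, 104] edges [(-49.5, -19.4), (-43.0, 23.0), (-40.5, -6.5), (-37.0, 4.2), (-34.5, -26.2), (-7.5, -3.9), (5.0, -6.8), (7.5, 6.7), (32.5, -2.5), (35.0, 29.2), (38.0, -11.6), (41.5, 9.7), (44.0, -25.6), (50.0, 19.7), (53.0, -3.4)]
rear -128.0 [-127.5 -127.  -126.5]
top -102 mid [69, 67, 65, 62, 62, 60, 59, 56, 54, 53, 48, 47, 46, 47, 48, 48, 50] edges [(33.5, -2.1), (58.0, 3.7)]
top -90 mid [56, 56, 56, 57, 56, 56, 56, 56, 57, 58, 58, 59, 57, 
[... 275 characters left out ...]
-138.  -127.5]
scene -102 mid [37, 38, 38, 35, 29, 28, 27, 28, 28, 29, 28, 29, 30, 28, 27, 27, 27] edges [(47.0, 15.0)]
scene -90 mid [28, 28, 28, 29, 27, 27, 27, 28, 29, 29, 28, 28, 27, 27, 29, 29, 28] edges [(47.5, 14.6), (53.0, 2.3)]
scene -5 mid [69, 68, 69, 67, 47, 32, 28, 28, 29, 30, 33, 53, 65, 66, 64, 61, 60] edges [(-51.5, 6.8), (-39.5, 11.0), (-30.5, -12.8), (-8.5, -5.7), (5.5, 5.8), (33.5, 3.6), (38.0, 4.3), (39.5, 3.3), (46.5, -4.3)]
scene 20 mid [70, 69, 69, 67, 51, 33, 28, 28, 30, 30, 32, 51, 66, 69, 69, 68, 69] edges [(-51.0, 6.9), (-38.5, 12.2), (-34.5, -2.4), (-32.0, 3.1), (-29.5, -10.1), (-8.0, -5.8), (5.5, 5.8), (38.5, 9.7), (47.0, -5.9)]
rear -127.0 [-128.5 -128.  -129. ]
```

Emit:
{"op": "arm_command", "data": {
  "deltas": [
    {"dx": 0.03, "dy": 0.2, "dz": -1, "wx": 0, "wy": 0, "wz": 0.007, "fingers": -1},
    {"dx": 0, "dy": 0, "dz": -0.6, "wx": 0, "wy": 0, "wz": 0, "fingers": -1},
    {"dx": 0, "dy": 0, "dz": 0, "wx": 0, "wy": 0, "wz": 0, "fingers": -1},
    {"dx": 0, "dy": 0, "dz": -0.4, "wx": 0, "wy": 0, "wz": 0, "fingers": -1},
    {"dx": 0, "dy": 0, "dz": -0.4, "wx": 0, "wy": 0, "wz": 0, "fingers": -1},
    {"dx": 0, "dy": 0, "dz": 0, "wx": 0, "wy": 0, "wz": 0, "fingers": -1}
  ]
}}

```text
clock: 16.98
position: [0.6806, -0.003, 0.1151]
tool_rot: [0.62, 0.785, -0.0, -0.0]
force: [-0.4, -0.7, -1.0]
grip_width: 0.126
grip_force: 30.0
```

```bash
python3 - <<'E'
from h import *
st()
E
```

```text
t 16.98 p [ 0.6806 -0.003   0.1151] yaw 13.4 z [-0.001  0.    -1.   ] F [-0.4 -0.7 -1. ] w 0.126 gf 30.0 q [-0.21  0.81  0.31  1.52 -0.3   0.85  0.45]
```

Emit:
{"op": "arm_command", "data": {
  "deltas": [
    {"dx": 0, "dy": 0, "dz": -0.7, "wx": 0, "wy": 0, "wz": 0, "fingers": -1},
    {"dx": 0, "dy": 0, "dz": -0.7, "wx": 0, "wy": 0, "wz": 0, "fingers": -1},
    {"dx": 0, "dy": 0, "dz": 0, "wx": 0, "wy": 0, "wz": 0, "fingers": -1},
    {"dx": -0.19, "dy": 0.78, "dz": 0, "wx": 0, "wy": 0, "wz": 0, "fingers": -1},
    {"dx": -0.19, "dy": 0.78, "dz": 0, "wx": 0, "wy": 0, "wz": 0, "fingers": -1},
    {"dx": -0.19, "dy": 0.78, "dz": 0, "wx": 0, "wy": 0, "wz": 0, "fingers": -1},
    {"dx": -0.19, "dy": 0.78, "dz": 0, "wx": 0, "wy": 0, "wz": 0, "fingers": -1}
  ]
}}

```text
clock: 17.85
position: [0.6733, 0.0285, 0.1016]
tool_rot: [0.62, 0.785, -0.0, 0.0]
force: [-0.1, -1.5, -1.7]
grip_width: 0.128
grip_force: 30.0
```

```bash
cat >> h.py <<'E'
def fx(p,q=(.6576,.0983,1.805)):
    d=np.array(p[:2])-q[:2];return np.round([1e3*(np.cos(q[2])*d[0]+np.sin(q[2])*d[1]),1e3*(-np.sin(q[2])*d[0]+np.cos(q[2])*d[1])],1)
E
python3 - <<'E'
from h import *
s=st();print(fx(s['position']))
E
```

```text
t 17.85 p [0.6733 0.0285 0.1016] yaw 13.41 z [ 0.    -0.001 -1.   ] F [-0.1 -1.5 -1.7] w 0.128 gf 30.0 q [-0.26  0.82  0.31  1.55 -0.31  0.81  0.41]
[-71.5   1. ]
```

Emit:
{"op": "arm_command", "data": {
  "deltas": [
    {"dx": -0.18, "dy": 0.78, "dz": 0, "wx": 0, "wy": 0, "wz": 0, "fingers": -1},
    {"dx": -0.18, "dy": 0.78, "dz": 0, "wx": 0, "wy": 0, "wz": 0, "fingers": -1},
    {"dx": -0.18, "dy": 0.78, "dz": 0, "wx": 0, "wy": 0, "wz": 0, "fingers": -1},
    {"dx": -0.18, "dy": 0.78, "dz": 0, "wx": 0, "wy": 0, "wz": 0, "fingers": -1},
    {"dx": -0.18, "dy": 0.78, "dz": 0, "wx": 0, "wy": 0, "wz": 0, "fingers": -1},
    {"dx": -0.18, "dy": 0.78, "dz": 0, "wx": 0, "wy": 0, "wz": 0, "fingers": -1},
    {"dx": -0.18, "dy": 0.78, "dz": 0, "wx": 0, "wy": 0, "wz": 0, "fingers": -1}
  ]
}}

```text
clock: 18.73
position: [0.6607, 0.0834, 0.1016]
tool_rot: [0.62, 0.785, 0.0, 0.0]
force: [0.3, -3.6, -0.7]
grip_width: 0.128
grip_force: 30.0
```

```bash
python3 - <<'E'
from h import *
s=st();print(fx(s['position']),s['torque'].round(2) if hasattr(s['torque'],'round') else s['torque'])
E
```

```text
t 18.73 p [0.6607 0.0834 0.1016] yaw 13.41 z [ 0.  0. -1.] F [ 0.3 -3.6 -0.7] w 0.128 gf 30.0 q [-0.35  0.81  0.32  1.58 -0.32  0.8   0.34]
[-15.2   0.4] [-0.89 -0.1  -0.02]
```

Emit:
{"op": "arm_command", "data": {
  "deltas": [
    {"dx": -0.12, "dy": 0.49, "dz": 0, "wx": 0, "wy": 0, "wz": 0, "fingers": -1},
    {"dx": -0.12, "dy": 0.49, "dz": 0, "wx": 0, "wy": 0, "wz": 0, "fingers": -1},
    {"dx": -0.12, "dy": 0.49, "dz": 0, "wx": 0, "wy": 0, "wz": 0, "fingers": -1},
    {"dx": -0.07, "dy": 0.3, "dz": 0, "wx": 0, "wy": 0, "wz": 0, "fingers": -1},
    {"dx": 0, "dy": 0, "dz": 0, "wx": 0, "wy": 0, "wz": 0, "fingers": -1}
  ]
}}

```text
clock: 19.35
position: [0.6562, 0.1012, 0.1014]
tool_rot: [0.62, 0.785, 0.0, -0.0]
force: [0.3, -2.5, 0.3]
grip_width: 0.128
grip_force: 30.0
```

```bash
python3 - <<'E'
from h import *
s=st();print(fx(s['position']),s['torque'])
E
```

```text
t 19.35 p [0.6562 0.1012 0.1014] yaw 13.42 z [-0.     0.001 -1.   ] F [ 0.3 -2.5  0.3] w 0.128 gf 30.0 q [-0.38  0.81  0.32  1.59 -0.33  0.8   0.31]
[3.1 0.6] [-0.5440378  -0.05115869 -0.03116581]
```

Emit:
{"op": "arm_command", "data": {
  "deltas": [
    {"dx": -0.05, "dy": 0.2, "dz": 0, "wx": 0, "wy": 0, "wz": 0, "fingers": -1},
    {"dx": -0.05, "dy": 0.2, "dz": 0, "wx": 0, "wy": 0, "wz": 0, "fingers": -1},
    {"dx": -0.05, "dy": 0.2, "dz": 0, "wx": 0, "wy": 0, "wz": 0, "fingers": -1},
    {"dx": 0, "dy": 0, "dz": 0, "wx": 0, "wy": 0, "wz": 0, "fingers": -1}
  ]
}}

```text
clock: 19.85
position: [0.6547, 0.1071, 0.1014]
tool_rot: [0.62, 0.785, 0.0, -0.0]
force: [-0.1, -1.2, -0.3]
grip_width: 0.125
grip_force: 30.0
```

```bash
python3 - <<'E'
from h import *
s=st();print(fx(s['position']),s['torque'])
E
```

```text
t 19.85 p [0.6547 0.1071 0.1014] yaw 13.43 z [-0.     0.001 -1.   ] F [-0.1 -1.2 -0.3] w 0.125 gf 30.0 q [-0.39  0.81  0.32  1.59 -0.33  0.8   0.31]
[9.2 0.8] [-0.46059022 -0.07508428  0.00173673]
```

Emit:
{"op": "arm_command", "data": {
  "deltas": [
    {"dx": -0.03, "dy": 0.12, "dz": 0, "wx": 0, "wy": 0, "wz": 0, "fingers": -1},
    {"dx": -0.03, "dy": 0.12, "dz": 0, "wx": 0, "wy": 0, "wz": 0, "fingers": -1},
    {"dx": 0, "dy": 0, "dz": 0, "wx": 0, "wy": 0, "wz": 0, "fingers": -1}
  ]
}}

```text
clock: 20.23
position: [0.6547, 0.1085, 0.1015]
tool_rot: [0.62, 0.785, 0.0, 0.001]
force: [0.9, -3.0, -2.7]
grip_width: 0.123
grip_force: 30.0
```

```bash
python3 - <<'E'
from h import *
s=st();print(fx(s['position']),s['torque'])
E
```

```text
t 20.23 p [0.6547 0.1085 0.1015] yaw 13.4 z [ 0.001 -0.001 -1.   ] F [ 0.9 -3.  -2.7] w 0.123 gf 30.0 q [-0.39  0.81  0.32  1.59 -0.33  0.8   0.3 ]
[10.6  0.4] [-0.9937949  -0.47811933 -0.00608309]
```

Emit:
{"op": "arm_command", "data": {
  "deltas": [
    {"dx": -0.04, "dy": 0.15, "dz": 0, "wx": 0, "wy": 0, "wz": 0, "fingers": -1},
    {"dx": -0.04, "dy": 0.15, "dz": 0, "wx": 0, "wy": 0, "wz": 0, "fingers": -1},
    {"dx": 0, "dy": 0, "dz": 0, "wx": 0, "wy": 0, "wz": 0, "fingers": -1}
  ]
}}

```text
clock: 20.6
position: [0.6544, 0.1104, 0.1017]
tool_rot: [0.62, 0.785, -0.0, 0.001]
force: [1.9, -5.0, -1.7]
grip_width: 0.124
grip_force: 30.0
```

```bash
python3 - <<'E'
from fit import *
s=st();print(fx(s['position']),s['torque'])
c=bot.capture('wrist');im={'img':cv2.resize(c['img'][60:310,190:450],None,fx=2.3,fy=2.3,interpolation=cv2.INTER_CUBIC)};save(im,'w6')
E
```

```text
t 20.6 p [0.6544 0.1104 0.1017] yaw 13.36 z [ 0.002 -0.002 -1.   ] F [ 1.9 -5.  -1.7] w 0.124 gf 30.0 q [-0.39  0.81  0.32  1.59 -0.33  0.8   0.3 ]
[12.5  0.3] [-1.53014735 -0.68018706 -0.00285891]
```

View pics/w6.png

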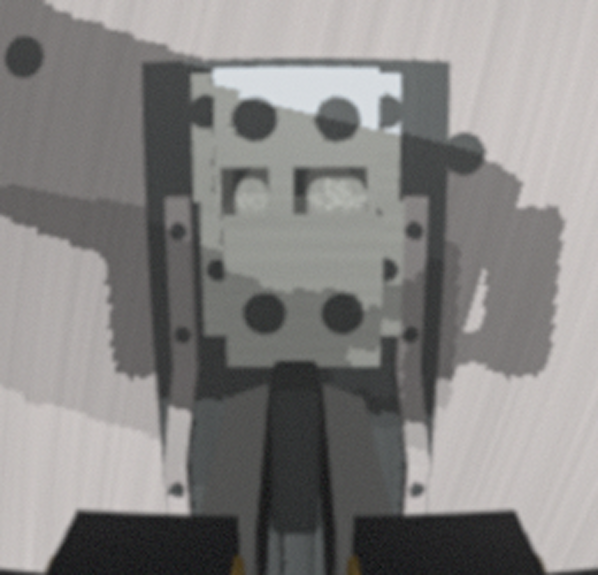

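Emit:
{"op": "arm_command", "data": {
  "deltas": [
    {"dx": 0.04, "dy": -0.15, "dz": -0.1, "wx": 0, "wy": 0, "wz": 0, "fingers": -1},
    {"dx": 0.02, "dy": -0.05, "dz": -0.1, "wx": 0, "wy": 0, "wz": 0, "fingers": -1},
    {"dx": 0, "dy": 0, "dz": 0, "wx": 0, "wy": 0, "wz": 0, "fingers": -1}
  ]
}}

```text
clock: 21.02
position: [0.6543, 0.11, 0.1001]
tool_rot: [0.62, 0.785, 0.0, 0.0]
force: [0.9, -2.7, 4.5]
grip_width: 0.124
grip_force: 30.0
```

```bash
python3 - <<'E'
from h import *
s=st();print(fx(s['position']),s['torque'])
E
```

```text
t 21.02 p [0.6543 0.11   0.1001] yaw 13.4 z [ 0.001  0.    -1.   ] F [ 0.9 -2.7  4.5] w 0.124 gf 30.0 q [-0.39  0.81  0.32  1.59 -0.33  0.79  0.3 ]
[12.1  0.5] [-1.06528794 -0.02684519  0.01775101]
```

Emit:
{"op": "arm_command", "data": {
  "deltas": [
    {"dx": -0.02, "dy": 0.1, "dz": 0, "wx": 0, "wy": 0, "wz": 0, "fingers": -1},
    {"dx": -0.03, "dy": 0.1, "dz": 0, "wx": 0, "wy": 0, "wz": 0, "fingers": -1},
    {"dx": 0, "dy": 0, "dz": 0, "wx": 0, "wy": 0, "wz": 0, "fingers": -1}
  ]
}}

```text
clock: 21.4
position: [0.6542, 0.1103, 0.1001]
tool_rot: [0.62, 0.785, -0.0, 0.001]
force: [0.3, -5.6, 6.2]
grip_width: 0.124
grip_force: 30.0
```

```bash
python3 - <<'E'
from h import *
s=st();print(fx(s['position']),s['torque'])
f=lambda x,y,z,p=(.6576,.0983,1.805):[p[0]+(x*np.cos(p[2])-y*np.sin(p[2]))/1e3,p[1]+(x*np.sin(p[2])+y*np.cos(p[2]))/1e3,z/1e3]
c=bot.capture('wrist');g=c['img'].astype(np.float32).mean(2)
for y in(-28,-20,2,20,28):
    z=70 if abs(y)<22 else 42
    q=np.array([[wproj(c,f(x,y+k,z)) for x in np.arange(50,85,1.)] for k in(-1,0,1)]).astype(np.float32)
    print(y,cv2.remap(g,q[...,0],q[...,1],cv2.INTER_LINEAR).mean(0).astype(int))
im={'img':cv2.resize(c['img'][90:200,240:400],None,fx=5,fy=5,interpolation=cv2.INTER_CUBIC)};save(im,'w7')
E
```

```text
t 21.4 p [0.6542 0.1103 0.1001] yaw 13.37 z [ 0.001 -0.002 -1.   ] F [ 0.3 -5.6  6.2] w 0.124 gf 30.0 q [-0.39  0.81  0.32  1.59 -0.33  0.79  0.3 ]
[12.5  0.5] [-1.72474909 -0.1597848   0.01922308]
-28 [146 148 147 147 148 151 154 152 149 148 150 151 150 148 146 147 149 149
 151 151 151 153 154 153 152 153 154 154 153 153 153 153 152 154 155]
-20 [147 146 146 147 147 150 152 150 147 148 149 149 150 150 149 147 147 147
 147 147 150 152 154 153 150 148 147 147 145 147 150 153 155 155 155]
2 [146 146 146 145 147 149 150 149 147 147 148 149 150 149 147 147 145 143
 136 136 135 137 135 132 131 131 134 133 134 132 138 150 155 155 154]
20 [ 95  99 109 113 117 130 135 137 142 141 138 141 140 141 143 145 140 128
 111 101 101 101 100  99  99 100 101 101  98 100 121 145 152 152 152]
28 [113 113 119 138 148 149 149 148 147 147 148 149 149 147 145 142 145 146
 147 146 144 144 145 146 147 147 147 147 147 144 145 148 151 152 151]
```

View pics/w7.png

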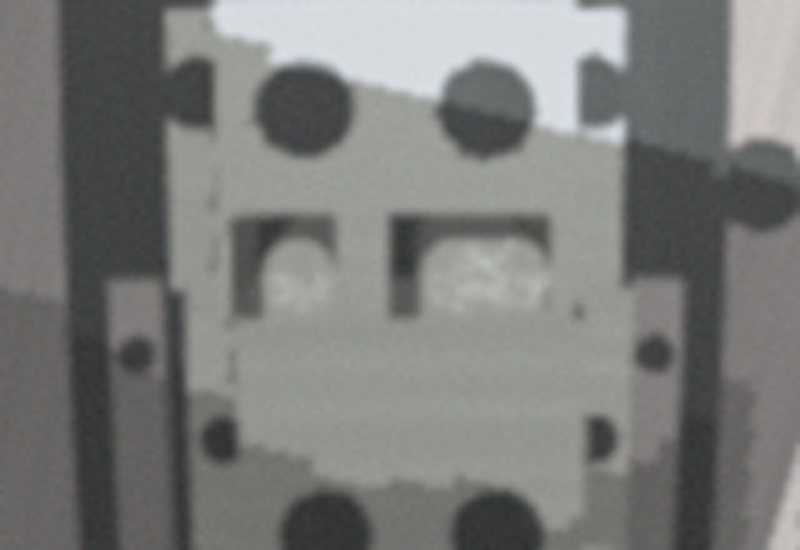

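Emit:
{"op": "arm_command", "data": {
  "deltas": [
    {"dx": 0.03, "dy": -0.12, "dz": 0.05, "wx": 0, "wy": 0, "wz": 0, "fingers": -1},
    {"dx": 0, "dy": -0.01, "dz": 0, "wx": 0, "wy": 0, "wz": 0.1, "fingers": -1},
    {"dx": 0, "dy": -0.01, "dz": 0, "wx": 0, "wy": 0, "wz": 0.17, "fingers": -1},
    {"dx": 0, "dy": -0.01, "dz": 0, "wx": 0, "wy": 0, "wz": 0.17, "fingers": -1},
    {"dx": 0.01, "dy": -0.02, "dz": 0, "wx": 0, "wy": 0, "wz": 0.17, "fingers": -1},
    {"dx": 0, "dy": -0.01, "dz": 0, "wx": 0, "wy": 0, "wz": 0.17, "fingers": -1}
  ]
}}

```text
clock: 22.2
position: [0.6551, 0.1097, 0.1002]
tool_rot: [0.272, 0.962, 0.0, 0.001]
force: [3.2, -4.0, 1.1]
grip_width: 0.124
grip_force: 30.0
```

```bash
python3 - <<'E'
from h import *
s=st();print(fx(s['position']),s['torque'])
E
```

```text
t 22.2 p [0.6551 0.1097 0.1002] yaw 58.39 z [ 0.002 -0.    -1.   ] F [ 3.2 -4.   1.1] w 0.124 gf 30.0 q [-0.27  0.79  0.11  1.58 -0.11  0.77  0.9 ]
[11.7 -0.2] [-1.39001569 -0.69878575 -0.10142509]
```

Emit:
{"op": "arm_command", "data": {
  "deltas": [
    {"dx": 0.01, "dy": -0.03, "dz": 0, "wx": 0, "wy": 0, "wz": 0.17, "fingers": -1},
    {"dx": 0, "dy": -0.03, "dz": 0, "wx": 0, "wy": 0, "wz": 0.17, "fingers": -1},
    {"dx": 0, "dy": -0.03, "dz": 0, "wx": 0, "wy": 0, "wz": 0.17, "fingers": -1},
    {"dx": 0.01, "dy": -0.02, "dz": 0, "wx": 0, "wy": 0, "wz": 0.17, "fingers": -1},
    {"dx": 0, "dy": 0, "dz": 0, "wx": 0, "wy": 0, "wz": 0.11, "fingers": -1},
    {"dx": 0, "dy": 0, "dz": 0, "wx": 0, "wy": 0, "wz": 0, "fingers": -1}
  ]
}}

```text
clock: 22.95
position: [0.6549, 0.1079, 0.1002]
tool_rot: [-0.116, 0.993, -0.001, 0.0]
force: [1.3, -5.4, 2.3]
grip_width: 0.126
grip_force: 30.0
```

```bash
python3 - <<'E'
from h import *
s=st();print(fx(s['position']),s['torque'])
E
```

```text
t 22.95 p [0.6549 0.1079 0.1002] yaw 103.38 z [ 0.001 -0.001 -1.   ] F [ 1.3 -5.4  2.3] w 0.126 gf 30.0 q [-0.14  0.79 -0.11  1.58  0.11  0.78  1.5 ]
[10.   0.4] [-1.43711781 -0.70945793 -0.0152755 ]
```

Emit:
{"op": "arm_command", "data": {
  "deltas": [
    {"dx": 0.02, "dy": -0.1, "dz": -0.05, "wx": 0, "wy": 0, "wz": 0, "fingers": -1},
    {"dx": 0, "dy": 0, "dz": 0, "wx": 0, "wy": 0, "wz": 0, "fingers": -1}
  ]
}}

```text
clock: 23.2
position: [0.655, 0.1078, 0.1002]
tool_rot: [-0.116, 0.993, -0.0, 0.0]
force: [1.8, -3.9, 5.7]
grip_width: 0.127
grip_force: 30.0
```

```bash
python3 - <<'E'
from h import *
s=st();print(fx(s['position']),s['torque'])
E
```

```text
t 23.2 p [0.655  0.1078 0.1002] yaw 103.35 z [ 0.001 -0.    -1.   ] F [ 1.8 -3.9  5.7] w 0.127 gf 30.0 q [-0.14  0.79 -0.11  1.58  0.11  0.78  1.5 ]
[9.9 0.4] [-1.23198256 -0.35928815 -0.02940583]
```

Emit:
{"op": "arm_command", "data": {
  "deltas": [
    {"dx": 0.01, "dy": -0.05, "dz": 0, "wx": 0, "wy": 0, "wz": 0, "fingers": -0.6},
    {"dx": 0, "dy": 0, "dz": 0, "wx": 0, "wy": 0, "wz": 0, "fingers": -0.3},
    {"dx": 0, "dy": 0, "dz": 0, "wx": 0, "wy": 0, "wz": 0, "fingers": 0},
    {"dx": 0, "dy": 0, "dz": 0, "wx": 0, "wy": 0, "wz": 0, "fingers": 0},
    {"dx": 0, "dy": 0, "dz": 2, "wx": 0, "wy": 0, "wz": 0, "fingers": 0},
    {"dx": 0, "dy": 0, "dz": 5, "wx": 0, "wy": 0, "wz": 0, "fingers": 0},
    {"dx": 0, "dy": 0, "dz": 5, "wx": 0, "wy": 0, "wz": 0, "fingers": 0},
    {"dx": -3, "dy": 0, "dz": 3, "wx": 0, "wy": 0, "wz": 0, "fingers": 0},
    {"dx": -5, "dy": 0, "dz": 0, "wx": 0, "wy": 0, "wz": 0, "fingers": 0},
    {"dx": 0, "dy": 0, "dz": 0, "wx": 0, "wy": 0, "wz": 0, "fingers": 0}
  ]
}}

```text
clock: 24.45
position: [0.5707, 0.1077, 0.2513]
tool_rot: [-0.117, 0.993, -0.0, -0.001]
force: [0.5, -0.5, -0.5]
grip_width: 0.504
grip_force: 0.0
```

```bash
python3 - <<'E'
from h import *
s=st()
c=bot.capture('wrist');
w=wproj(c,[.6545,.11,.05]).astype(int);print(w)
r=bot.capture('scene')
a=cv2.resize(c['img'][max(0,w[1]-80):max(0,w[1]-80)+160,max(0,w[0]-80):w[0]+80],(400,400));b=cv2.resize(r['img'][230:350,280:440][:,:120],(400,400),interpolation=cv2.INTER_CUBIC)
b=cv2.resize(r['img'][235:335,340:440],(400,400),interpolation=cv2.INTER_CUBIC)
save({'img':np.hstack([a,b])},'w8')
E
```

```text
t 24.45 p [0.5707 0.1077 0.2513] yaw 103.45 z [-0.002 -0.    -1.   ] F [ 0.5 -0.5 -0.5] w 0.504 gf 0.0 q [-0.15  0.5  -0.14  1.68  0.08  0.97  1.49]
[304 239]
```

View pics/w8.png

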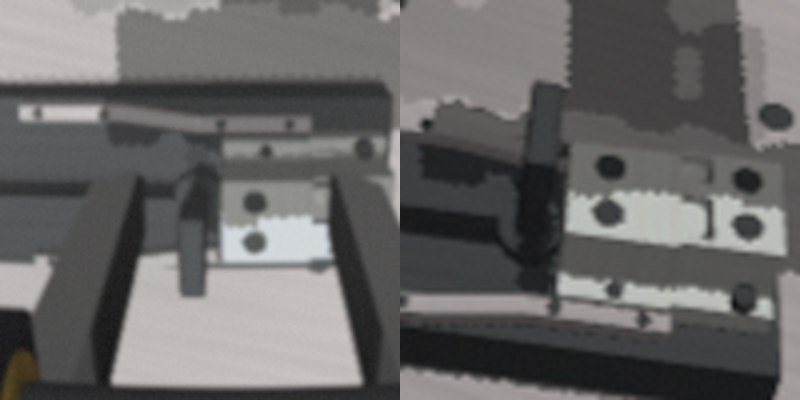

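```bash
python3 -c "
from station import bot
print(bot.close_job())"
```

```text
the job is handed in; nothing more can be done
None
```

The job is handed in at about 24.5 s. The odd half stands flat on the table, and the matching half is in the lane, pushed home by the stud with no gap visible in the last pictures. The stud is turned a quarter and stands upright against the half's back, with the gripper clear. I never moved the third half, diffuser, gusset plate or tape measure, but did not check them again at the end.

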